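# Park the slicer's food pusher over its blade

## Task

Make the kitchen slicer safe by parking its food pusher over the blade: push the pusher along the slicer all the way up to the stop pin, then let it spring back until the catch holds it half way, covering the blade. Do not ram it into the pin or force the slicer. Only push it with the fingertips or the outside of the fingers; do not pick anything up, and leave the onion, the garlic and the spice jar beside the slicer where they are.

Things in the scene. Friction and masses are not known exactly. Their poses are not given: they have to be found in the camera images.
- slicer: Flat white bench slicer, 320 long x 116 wide, fixed. Origin: middle of its footprint, on the worktop. x runs along it from the near end (round spring drum) to the far end (stop pin); y left, z up. Steel bed 38 above the worktop, side rails 44. Blade across the bed at x = 14 to 40. Sprung leaf catch, up to 62 high, on the right (y -55 to -72, x -42 to 18); it works by itself, no need to touch it.
- pusher (a joint): Travel (m) of the pusher along the slicer's +x: 0 = sprung home at the near end (every start), 0.06 = held by the catch over the blade, 0.12 = at the stop pin. A spring pulls it back towards 0 (2 N at 0, 8 N at 0.12, a hard stop; damping 15 N s/m). Going out it rides over the catch at about 0.02 to 0.06; past about 0.062 it cannot return beyond 0.06. Let go earlier: back to 0.
- pusher_face (a point): Centre of the pusher's flat upright near face, the one to push; moves with it. Pusher: grey block, 96 x 96 in plan, underside 44 and flat top 84 above the worktop, low black cap, 91 across, up to 93. Point at slicer x = -95 + 1000 x travel, y = 0, 60 above the worktop. The face is 96 wide and looks along the slicer's -x. At the start the bed in front of it is bare for 55 mm (nothing above 44).
- stop_pin (a point): Top of the upright steel stop pin (9 mm thick) on the middle line of the bed at the far end, 72 above the worktop, slicer x = 126 mm.
- onion: Brown onion, 71 x 70 x 72 high, loose, beside the slicer. Origin under its centre. To be left alone.
- garlic: Garlic bulb, 60 x 57 x 58 high, loose, beside the slicer. Origin under its centre. To be left alone.
- spice_jar: Spice jar with a yellow lid, 45 x 44 x 100 high, loose, beside the slicer. Origin under its centre. To be left alone.

How it is judged (in metres and radians):
On the way, in this order (a step that is already met when the one before it is completed fails the run):
1. the pusher has been pushed up to the stop pin (travel over 0.113 m) (value of joint pusher above 0.113 m), for 0.05 s.
2. let go, the pusher has returned and the catch holds it half way (travel 0.054 to 0.066 m) (value of joint pusher between 0.054 and 0.066 m and contact force between the fingers and slicer below 0.3 N), for 0.3 s.
At the end, for the whole second after the job is handed in: The pusher rests half way, held by the catch over the blade (travel 0.054 to 0.066 m), let go and still; onion, garlic and spice jar within 30 mm of where they stood (value of joint pusher between 0.054 and 0.066 m and velocity of joint pusher between -0.01 and 0.01 m/s and distance of each of onion, garlic, spice_jar from where it was at the start of the episode below 0.03 m); the robot touches nothing.
It fails at once if the onion was lifted, carried or pushed away (over 30 mm) (distance of onion from where it was at the start of the episode above 0.03 m).
It fails at once if the garlic bulb was lifted, carried or pushed away (over 30 mm) (distance of garlic from where it was at the start of the episode above 0.03 m).
It fails at once if the spice jar was lifted, carried or pushed away (over 30 mm) (distance of spice_jar from where it was at the start of the episode above 0.03 m).
It fails at once if the fingers forced the slicer (over 45 N) (contact force between the fingers and slicer above 45 N).
It also fails if it takes over 38 s, if anything falls off the work surface, if the arm or the gripper's body presses on something with over 40 N, if the wrist force passes 120 N, or if a joint passes its speed limit or range.

## Robot

A 6-joint arm with a two-finger parallel gripper is mounted at the origin on a cart in front of the work surface, level with it; the furniture and walls round the work are solid. World frame = base frame: x ahead of the robot, y to its left, z up, the work surface at z = 0. Lengths are in m, angles in degrees, forces in N, time in s.
With the tool pointing down it reaches from about 0.3 to 0.75 m from the base axis. Payload 8.5 kg.
Tool frame: the origin (TCP) lies midway between the tips of the shut fingers; the grasp point (between the pads) lies 19 mm behind it; z points along the fingers, y is the line along which they close (so a half turn about z gives the same grasp; the last joint's range is limited). The gripper opens to 85 mm and grips with 20 to 120 N. Pads are 22 mm wide; open, the fingers measure 114 mm over their backs; the gripper's body (76 mm by 85 mm) begins 54 mm behind the grasp point. The pads swing forward as they close: fully open they stand 13 mm farther back than shut.
Start: joints at [-81.377, 21.807, 74.336, -0, 83.858, -12.336], TCP at [0.197, -0.514, 0.231] pointing down, gripper open.
Joint ranges: [-178.18, 178.18], [-50.72, 133.34], [12.68, 142.11], [-81.47, 261.47], [9.98, 163.14], [-165.26, 165.26]. Speed limits (degrees/s): [136.94, 136.94, 180, 180, 180, 180].

## Interface

Orientations are given as a 3x3 rotation matrix whose columns are the frame's x, y, z axes.
In Python, from rig import monitor, optics, close_job, models gives the robot as it stands.
- The arm moves only by the tool step_arm, never from a script. Its arguments are lists of equal length, an entry for each row: "fingers": the closure, from -1 (fully open) to 1 (shut); "travel": the shift along the tool's x, y, z scaled (see below), a list of three; "twist": the turn about the tool's z scaled (see below). In form: {"fingers": [fingers, ...], "travel": [[tx, ty, tz], ...], "twist": [twist, ...]}. A call has 1 to 10 rows; each row shifts and turns the commanded pose from where the row before left it, along the tool's axes as they then stand; what a row does not reach is not made up. The controller multiplies each number of a shift by 100 mm and each number of a turn by pi rad. A row lasts 1/8 s, in which the tool goes at most 62.5 mm and 10.7 degrees, less where a joint would pass 70% of its speed; a pose out of reach is approached as far as the arm can. A call with a number of a shift or a turn outside -1 to 1 is refused whole. A call with a gripper value outside its range is refused whole. The fingers move at their own pace and stop on an object; "force" is the grip in N (left out, the last holds). Time passes only in rows, so rows that do not move let the fingers close. It gives the time, the measured TCP pose, the force, the opening and the grip force at its end, in the units of the state.
- monitor.observe(): the state, without advancing time (a new reading comes with each control period).
- optics.get_image(name): name is "scene" or "top" or "wrist"; returns (picture, depth): 480x640x3 uint8, blue, green, red; 480x640 float32, m along the optical axis (not along the pixel's ray), 0 where there is no reading.
- optics.get_calibration(name): a dict with "vertical_fov" (degrees; the focal length in pixels is half the picture's height over the tangent of half this angle, whatever the lens; pixels are square), "cx", "cy" (the principal point, pixels), "world_from_camera" (4x4, takes a point from camera to world coordinates). Camera axes: x right, y up, looking along -z (the intrinsics and any distortion apply to the point x, -y, -z); pixel columns grow to the right and rows downward; lengths in m; the calibration is good to about 2 mm. The wrist camera is an equidistant fisheye: a pixel r from the principal point sees the ray r / f radians off the axis. A picture is of the moment at which its call begins: read the wrist's pose just before it. get_calibration takes no time and is no camera call; for the wrist camera it gives the pose at the moment of the call.
- close_job(): hands the job in; it is judged then, once.
Trained networks look in the newest picture that a camera, given by its name, has taken for a name from the list of things; names that differ only in an ending like _2 or _b are one class to them, and where a whole thing is asked for, a point or a joint stands for the part that bears it (a point fixed in the world has none). Each returns a list of dicts, best first, with "confidence" (0 to 1); they miss things now and then, are a little off and sometimes report something else, mostly with a low value. They report only what shows in the picture. A call takes as long as a camera call.
- models.trace(camera, query): "mask" (480x640 bool, what is visible of it) and "point" ([column, row] in pixels, amid what is visible of it).
- models.landmark_of(camera, query): "point" ([column, row] in pixels: a listed point, or the origin of a listed thing).
The state is a dict: "time_s": time; "q": joint angles; "qvel": joint speeds; "joint_efforts": joint torques, N m; "position": TCP position; "tool_rot": TCP orientation; "ft_force": force on the tool from outside, world axes, zero at the start; "wrist_torque": the same for the moment, N m; "grip_width": finger opening in m; "gripper_force": force on a finger pad.
Only numpy, scipy, OpenCV 4.12 (cv2) and the standard library are available. Lean on these libraries where they do the work, as an engineer would, in place of code of your own. Each camera call takes 0.05 s, during which the arm holds its last target. There are 200 camera calls.

## Working session

There is one attempt and no reset: what is moved stays moved. The work goes in short steps, Python scripts to look and compute and a tool call to move; the robot and the scene stay as the last step left them, time stands still between calls to the robot, and variables do not carry over. Pictures are saved under pics/ and viewed, at most 10 in all, crops included, and the job is handed in when it is done.

Besides the shell and the picture viewer there is one more tool, called after "Emit:" in YAML: its name, and indented under it one key for each argument. step_arm: Moves the arm, as the interface text tells. Its arguments: {"type":"object","properties":{"fingers":{"type":"array","items":{"type":"number"}},"travel":{"type":"array","items":{"type":"array","items":{"type":"number"}}},"twist":{"type":"array","items":{"type":"number"}},"force":{"type":"number"}},"required":["fingers","travel","twist"]}

```bash
mkdir -p pics
cat > h.py <<'E'
import numpy as np, cv2
from rig import monitor, optics, models
def world(cam,uv,d):
    c=optics.get_calibration(cam); f=240/np.tan(np.radians(c["vertical_fov"])/2)
    u,v=np.asarray(uv,float).T; d=np.asarray(d,float)
    p=np.stack([(u-c["cx"])/f*d,-(v-c["cy"])/f*d,-d,np.ones_like(d)])
    return (np.array(c["world_from_camera"])@p)[:3].T
E
python3 - <<'E'
from h import *
s=monitor.observe(); print(s["time_s"],s["position"],np.round(s["tool_rot"],3))
for cam in ("top","scene"):
    im,d=optics.get_image(cam); cv2.imwrite(f"pics/{cam}0.png",im); np.save(cam+"0.npy",d)
    print(cam,np.round(np.array(optics.get_calibration(cam)["world_from_camera"]),2).tolist())
    for q in ("slicer","pusher_face","stop_pin","onion","garlic","spice_jar"):
        for r in models.landmark_of(cam,q)[:2]:
            u,v=r["point"]; i,j=int(round(v)),int(round(u))
            w=world(cam,[[u,v]],[d[i,j]])[0] if 0<=i<480 and 0<=j<640 else None
            print(cam,q,round(r["confidence"],2),np.round(r["point"],1),np.round(w,3) if w is not None else None)
E
```

```text
0.0 [ 0.19664014 -0.51332565  0.2307021 ] [[ 0.934  0.358 -0.   ]
 [ 0.358 -0.934  0.001]
 [ 0.    -0.001 -1.   ]]
top [[-0.08, 0.97, -0.22, 0.4], [-1.0, -0.07, 0.01, 0.15], [-0.0, 0.22, 0.98, 0.92], [0.0, 0.0, 0.0, 1.0]]
top slicer 0.88 [348.2 270.7] [0.534 0.088 0.09 ]
top pusher_face 0.58 [380.5 318. ] [0.461 0.038 0.036]
top pusher_face 0.53 [264.  268.7] [0.556 0.223 0.043]
top stop_pin 0.93 [315.1 193.4] [0.68  0.129 0.04 ]
top onion 0.69 [299.4 330.4] [0.449 0.171 0.07 ]
top garlic 0.89 [262.1 269.4] [0.555 0.226 0.043]
top spice_jar 0.77 [408.6 221.3] [ 0.611 -0.019  0.072]
top spice_jar 0.64 [265.3 269.9] [0.553 0.221 0.042]
scene [[-0.44, 0.54, -0.72, -0.06], [-0.9, -0.25, 0.36, 0.48], [0.01, 0.8, 0.6, 0.6], [0.0, 0.0, 0.0, 1.0]]
scene slicer 0.59 [361.1 272.4] [0.493 0.118 0.053]
scene pusher_face 0.6 [410.6 270.1] [0.457 0.05  0.06 ]
scene stop_pin 0.97 [307.4 206.4] [0.774 0.077 0.001]
scene onion 0.81 [339.1 316.8] [0.428 0.191 0.045]
scene garlic 0.7 [283.2 286.7] [0.539 0.232 0.029]
scene spice_jar 0.78 [389.7 225.3] [0.544 0.036 0.086]
```

View pics/top0.png

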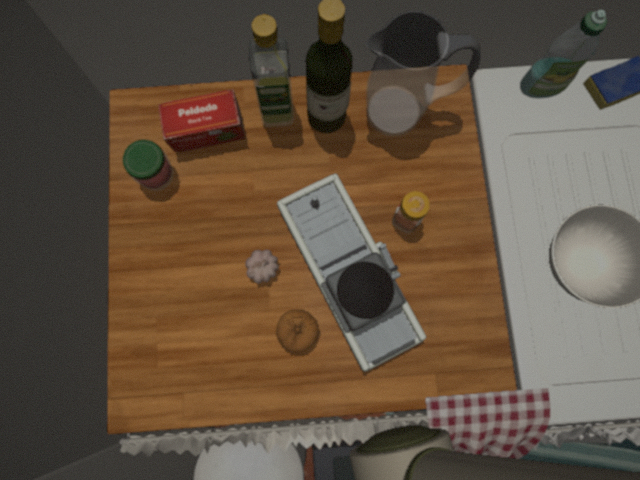

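View pics/scene0.png

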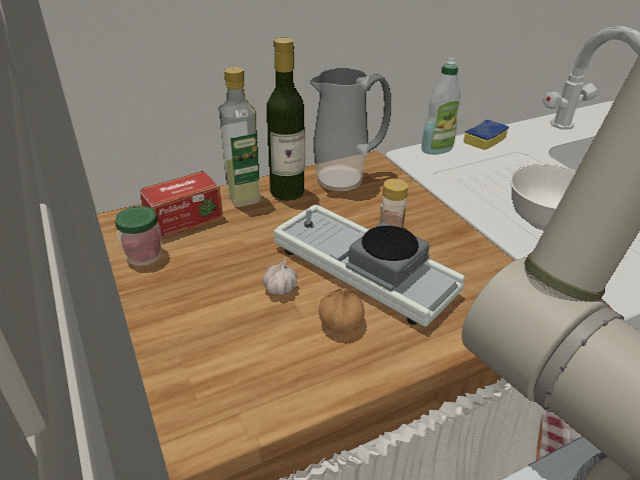

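Run:
```python
from h import *
d=np.load("top0.npy"); v,u=np.mgrid[:480,:640]; uv=np.c_[u.ravel(),v.ravel()]
W=world("top",uv,d.ravel()); ok=d.ravel()>0
print("worktop z",np.median(W[ok&(abs(W[:,2])<.01),2]))
box=ok&(W[:,0]>.35)&(W[:,0]<.8)&(W[:,1]>-.1)&(W[:,1]<.3)
for nm,lo,hi in (("pushertop",.079,.089),("cap",.0895,.097),("bed",.034,.041)):
    m=(box&(W[:,2]>lo)&(W[:,2]<hi)).reshape(480,640).astype(np.uint8)
    n,l,st,c=cv2.connectedComponentsWithStats(m)
    for k in np.argsort(-st[1:,4])[:3]+1:
        P=W[(l==k).ravel()]; r=cv2.minAreaRect(P[:,:2].astype(np.float32)*1000)
        print(nm,st[k],np.round(P.mean(0),3),np.round(r[0]),np.round(r[1]),round(r[2],1))
# pusher mask rect
for q in("pusher","slicer","stop_pin"):
    for r in models.trace("top",q)[:1]:
        P=W[r["mask"].ravel()&ok]; print(q,r["confidence"],len(P),np.round(np.percentile(P,[2,50,98],axis=0),3).tolist())
# refined axis: pin pixel at z=.072 
c=optics.get_calibration("top"); o=np.array(c["world_from_camera"])[:3,3]
for z,p in ((.072,[315.1,193.4]),(.06,[380.5,318.])):
    w=world("top",[p],[1.])[0]; t=(z-o[2])/(w[2]-o[2]); print(z,np.round(o+t*(w-o),4))
```

```text
worktop z -0.0005673609881092778
pushertop [ 327  252   78   78 1595] [0.501 0.066 0.085] [503.  64.] [96. 95.] 22.7
pushertop [378 109  49  13 119] [ 0.788 -0.021  0.084] [790. -27.] [81. 18.] 89.2
pushertop [400 205  22  16  48] [ 0.617 -0.017  0.085] [619. -17.] [40. 13.] 48.4
cap [ 339  265   53   51 1577] [0.503 0.064 0.092] [503.  64.] [80. 77.] 78.8
cap [379 106  49  13 100] [ 0.789 -0.025  0.093] [791. -28.] [81. 18.] 90.0
cap [401 204  23  15  49] [ 0.617 -0.016  0.093] [618. -18.] [40. 13.] 54.3
bed [ 286  181   86  100 3916] [0.619 0.112 0.038] [616. 110.] [146.  98.] 23.4
bed [ 351  306   70   59 2057] [0.431 0.034 0.038] [430.  34.] [64. 98.] 21.3
bed [247 251  29  30 323] [0.563 0.228 0.038] [564. 228.] [46. 47.] 50.5
pusher 0.83 4204 [[0.45, 0.009, 0.049], [0.5, 0.067, 0.088], [0.554, 0.121, 0.094]]
slicer 0.8 13716 [[0.399, -0.011, 0.031], [0.535, 0.081, 0.041], [0.69, 0.174, 0.093]]
stop_pin 0.82 13708 [[0.399, -0.01, 0.031], [0.536, 0.081, 0.041], [0.69, 0.174, 0.093]]
0.072 [0.6697 0.1296 0.072 ]
0.06 [0.4592 0.0416 0.06  ]
```

The top view shows the slicer running from the near end (395,345) to the pin (315,203), with the pusher at (365,290), the jar at (412,210), the garlic at (262,267) and the onion at (298,332). The depth sizes agree with the given ones: pusher 96x95, top at 0.085. The slicer axis is at about 22.2° and the face centre at (0.459, 0.046). The tool x axis is already nearly along the slicer.

Emit:
step_arm:
  fingers: [1,1,1,1,1,1,1,1,1,1]
  travel:
    - [0.32,-0.33,0]
    - [0.32,-0.33,0]
    - [0.32,-0.33,0]
    - [0.32,-0.33,0]
    - [0.32,-0.33,0]
    - [0.32,-0.33,0]
    - [0.32,-0.33,0]
    - [0.32,-0.33,0]
    - [0.32,-0.33,0]
    - [0.32,-0.33,0]
  twist: [-0.007,0,0,0,0,0,0,0,0,0]
  force: 40

```text
time_s: 2.1
position: [0.3695, -0.0861, 0.2316]
tool_rot: [[0.926, 0.378, 0.001], [0.378, -0.926, -0.0], [0.0, 0.001, -1.0]]
ft_force: [1.4, -0.8, 0.4]
grip_width: -0.0001
gripper_force: 0.0
```

Emit:
step_arm:
  fingers: [1,1,1,1,1,1,1]
  travel:
    - [0.32,-0.3,0]
    - [0.32,-0.3,0]
    - [0.33,-0.29,0]
    - [0,0,0.4]
    - [0,0,0.4]
    - [0,0,0.2]
    - [0,0,0]
  twist: [0,0,0,0,0,0,0]

```text
time_s: 2.98
position: [0.4247, 0.0317, 0.1306]
tool_rot: [[0.926, 0.378, -0.003], [0.378, -0.926, 0.001], [-0.002, -0.002, -1.0]]
ft_force: [0.8, -0.4, 0.2]
grip_width: -0.0
gripper_force: 0.0
```

Run:
```python
from h import *
s=monitor.observe(); print(s["time_s"],s["position"],s["ft_force"])
im,d=optics.get_image("scene"); cv2.imwrite("pics/scene1.png",im)
```

```text
2.975 [0.42471715 0.03171637 0.13057228] [ 0.76538802 -0.39537807  0.24337168]
```

View pics/scene1.png

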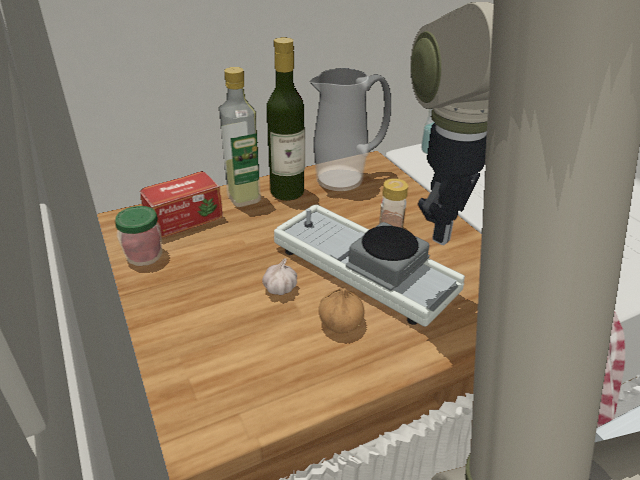

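The shut fingers hang over the bare near bed at about (443,235), clear of everything. Next I descend and close in on the face.

Emit:
step_arm:
  fingers: [1,1,1,1,1,1,1,1,1,1]
  travel:
    - [0,0,0.3]
    - [0,0,0.3]
    - [0,0,0.12]
    - [0,0,0]
    - [0,0,0]
    - [0.08,0,0]
    - [0.08,0,0]
    - [0.05,0,0]
    - [0,0,0]
    - [0,0,0]
  twist: [0,0,0,0,0,0,0,0,0,0]

```text
time_s: 4.28
position: [0.4445, 0.0396, 0.0593]
tool_rot: [[0.926, 0.378, -0.0], [0.378, -0.926, 0.0], [-0.0, -0.0, -1.0]]
ft_force: [-0.6, 0.3, 0.9]
grip_width: 0.0002
gripper_force: 0.0
```

Emit:
step_arm:
  fingers: [1,1,1,1,1,1,1,1,1,1]
  travel:
    - [0.05,0,0]
    - [0.05,0,0]
    - [0.05,0,0]
    - [0.05,0,0]
    - [0.05,0,0]
    - [0.05,0,0]
    - [0,0,0]
    - [0,0,0]
    - [0,0,0]
    - [0,0,0]
  twist: [0,0,0,0,0,0,0,0,0,0]

```text
time_s: 5.52
position: [0.4723, 0.0509, 0.0593]
tool_rot: [[0.926, 0.378, -0.0], [0.378, -0.926, 0.0], [-0.0, -0.0, -1.0]]
ft_force: [-3.7, 0.4, 0.6]
grip_width: -0.0001
gripper_force: 1.6
```

Run:
```python
from h import *
s=monitor.observe(); print(s["time_s"],s["position"],s["ft_force"])
im,d=optics.get_image("scene"); cv2.imwrite("pics/scene2.png",im[150:390,200:520].repeat(2,0).repeat(2,1))
```

```text
5.525 [0.4722842  0.05090407 0.05925783] [-3.72650821  0.35142266  0.60146915]
```

View pics/scene2.png

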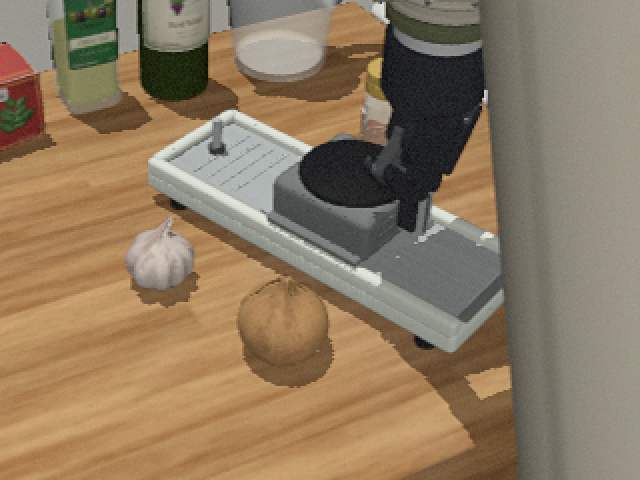

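The finger is on the face at crop (405,210) and the pusher has begun moving under about the spring force. I continue to about 0.09.

Emit:
step_arm:
  fingers: [1,1,1,1,1,1,1,1,1,1]
  travel:
    - [0.08,0,0]
    - [0.08,0,0]
    - [0.08,0,0]
    - [0.08,0,0]
    - [0.08,0,0]
    - [0.08,0,0]
    - [0.08,0,0]
    - [0.08,0,0]
    - [0,0,0]
    - [0,0,0]
  twist: [0,0,0,0,0,0,0,0,0,0]

```text
time_s: 6.82
position: [0.5309, 0.0753, 0.0592]
tool_rot: [[0.926, 0.378, -0.002], [0.378, -0.926, 0.0], [-0.002, -0.001, -1.0]]
ft_force: [-7.2, 0.2, 2.6]
grip_width: -0.0001
gripper_force: 3.1
```

Run:
```python
from h import *
s=monitor.observe(); p=s["position"]; print(s["time_s"],p,s["ft_force"],"travel est",(np.array(p[:2])-[.4586,.0459])@[.926,.378]+.011)
im,d=optics.get_image("scene"); cv2.imwrite("pics/scene3.png",im[150:390,200:520].repeat(2,0).repeat(2,1))
v,u=np.mgrid[:480,:640]; W=world("scene",np.c_[u.ravel(),v.ravel()],d.ravel())
for n in("scene0.npy",None):
    D=np.load(n) if n else d
    W=world("scene",np.c_[u.ravel(),v.ravel()],D.ravel()); ok=D.ravel()>0
    A=(W[:,:2]-[.5465,.0818])@np.array([[.926,-.378],[.378,.926]])*1000
    # left side wall of pusher: y~48, z .05-.08 ; its x range
    m=ok&(W[:,2]>.052)&(W[:,2]<.078)&(abs(A[:,1]-48)<5)&(abs(A[:,0])<150)
    print(n,m.sum(),np.percentile(A[m,0],[1,5,50,95,99]) if m.any() else "")
```

```text
6.825 [0.5309318  0.07530857 0.05920521] [-7.17372384  0.23406241  2.59722408] travel est 0.08909568773159457
scene0.npy 771 [-93.33514586 -89.96025669 -50.92113453  -7.8122543   -3.30904343]
None 637 [-4.54715579 -1.72523099 37.68356829 80.79417734 86.29475038]
```

View pics/scene3.png

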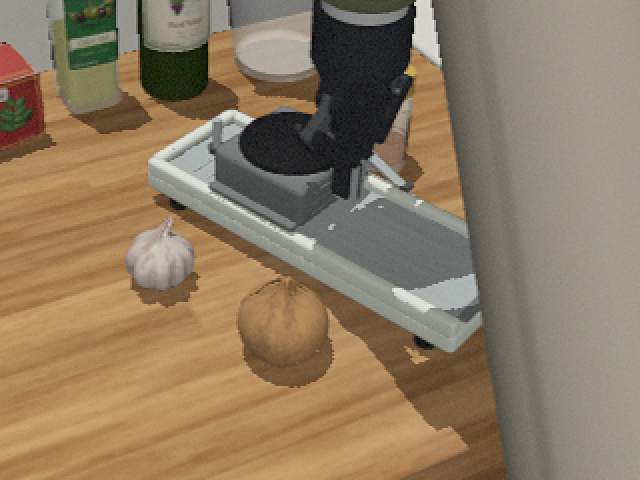

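Both estimates put the travel at about 0.089; the block is at crop (280,165), close to the pin. I go gently to about 0.116.

Emit:
step_arm:
  fingers: [1,1,1,1,1,1,1,1,1]
  travel:
    - [0.05,0,0]
    - [0.05,0,0]
    - [0.05,0,0]
    - [0.04,0,0]
    - [0.03,0,0]
    - [0.03,0,0]
    - [0.02,0,0]
    - [0,0,0]
    - [0,0,0]
  twist: [0,0,0,0,0,0,0,0,0]

```text
time_s: 8.0
position: [0.5555, 0.0856, 0.0592]
tool_rot: [[0.926, 0.378, -0.003], [0.378, -0.926, 0.0], [-0.003, -0.001, -1.0]]
ft_force: [-9.5, 1.7, 3.5]
grip_width: -0.0
gripper_force: 3.8
```

```bash
cat > m.py <<'E'
from h import *
s=monitor.observe(); p=s["position"]; print(s["time_s"],p,s["ft_force"],"travel est",(np.array(p[:2])-[.4586,.0459])@[.926,.378]+.011)
im,d=optics.get_image("scene"); cv2.imwrite("pics/scene_%d.png"%(s["time_s"]*100),im[150:390,200:520].repeat(2,0).repeat(2,1))
v,u=np.mgrid[:480,:640]
Q=[]
for D in(np.load("scene0.npy"),d):
    W=world("scene",np.c_[u.ravel(),v.ravel()],D.ravel()); ok=D.ravel()>0
    A=(W[:,:2]-[.5465,.0818])@np.array([[.926,-.378],[.378,.926]])*1000
    m=ok&(W[:,2]>.052)&(W[:,2]<.078)&(abs(A[:,1]-48)<5)&(abs(A[:,0])<150)
    Q.append(np.percentile(A[m,0],[1,5,50,95,99]))
print("shift",np.round(Q[1]-Q[0],1))
E
python3 m.py
```

```text
8.0 [0.55551992 0.08563322 0.05920046] [-9.51647454  1.68331623  3.48646161] travel est 0.11576700282478614
shift [114.9 114.1 115.4 115.5 116.3]
```

Emit:
step_arm:
  fingers: [1,1,1,1]
  travel:
    - [0.01,0,0]
    - [0.01,0,0]
    - [0,0,0]
    - [0,0,0]
  twist: [0,0,0,0]

```text
time_s: 8.55
position: [0.5573, 0.0864, 0.0592]
tool_rot: [[0.926, 0.378, -0.003], [0.378, -0.926, 0.0], [-0.003, -0.001, -1.0]]
ft_force: [-9.3, 1.6, 3.9]
grip_width: 0.0
gripper_force: 3.8
```

```bash
python3 m.py
```

```text
8.55 [0.55733728 0.08635924 0.05919936] [-9.25844369  1.5762267   3.88915134] travel est 0.11772431751680604
shift [117.2 116.8 117.  117.  118. ]
```

Travel is about 0.117 by both measures. Now I let it back.

Emit:
step_arm:
  fingers: [1,1,1,1,1,1,1,1,1]
  travel:
    - [-0.15,0,0]
    - [-0.2,0,0]
    - [-0.2,0,0]
    - [-0.2,0,0]
    - [-0.2,0,0]
    - [0,0,0]
    - [0,0,0]
    - [0,0,0]
    - [0,0,0]
  twist: [0,0,0,0,0,0,0,0,0]

```text
time_s: 9.72
position: [0.471, 0.0502, 0.0592]
tool_rot: [[0.926, 0.378, 0.0], [0.378, -0.926, -0.0], [0.0, 0.0, -1.0]]
ft_force: [-0.5, -0.4, 0.1]
grip_width: 0.0
gripper_force: 0.0
```

```bash
python3 m.py; ls pics
```

```text
9.725 [0.47104683 0.05024191 0.05924894] [-0.45521923 -0.35654246  0.08441785] travel est 0.024167007197606814
shift [59.9 59.  58.7 59.  60.3]
scene0.png
scene1.png
scene2.png
scene3.png
scene_800.png
scene_855.png
scene_972.png
top0.png
```

The catch holds the pusher at about 0.060 and the fingers are clear of it. I rise straight up.

Emit:
step_arm:
  fingers: [1,1,1,1,1,1]
  travel:
    - [0,0,-0.3]
    - [0,0,-0.4]
    - [0,0,-0.4]
    - [0,0,0]
    - [0,0,0]
    - [0,0,0]
  twist: [0,0,0,0,0,0]

```text
time_s: 10.52
position: [0.4701, 0.0502, 0.1682]
tool_rot: [[0.926, 0.378, -0.002], [0.378, -0.926, 0.0], [-0.002, -0.001, -1.0]]
ft_force: [0.3, -0.8, 0.5]
grip_width: 0.0004
gripper_force: 0.0
```

```bash
python3 m.py; ls pics
```

```text
10.525 [0.47013575 0.05020528 0.16821002] [ 0.27956671 -0.78118063  0.54054744] travel est 0.023309496301042516
shift [59.6 58.9 59.3 59.6 59.8]
scene0.png
scene1.png
scene2.png
scene3.png
scene_1052.png
scene_800.png
scene_855.png
scene_972.png
top0.png
```

View pics/scene_1052.png

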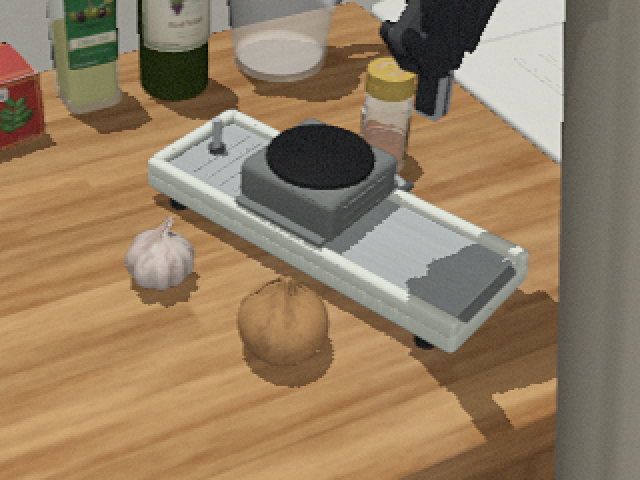

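```bash
python3 -c "
from rig import close_job
print(close_job())"
```

```text
the job is handed in; nothing more can be done
None
```

Job handed in (no verdict was returned): I pushed the pusher to about 0.117 m and let it spring back; the catch now holds it at about 0.06 m over the blade, the arm is clear, and the onion, garlic and spice jar look unmoved in the last picture.

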